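# Look inside a small engine with an inspection scope

### The arm

A 6-joint arm with a two-finger parallel gripper is mounted at the origin on the work surface. World frame = base frame: x ahead of the robot, y to its left, z up, the work surface at z = 0. Lengths are in m, angles in degrees, forces in N, time in s.
With the tool pointing down it reaches from about 0.3 to 0.75 m from the base axis. Payload 8.5 kg.
Tool frame: the origin (TCP) lies between the finger pads; the fingertips stand env.finger_overhang ahead of it and the grasp point (between the pads) lies 2 mm behind it (env.finger_overhang is the distance from the TCP to the fingertips, in m); z points along the fingers, y is the line along which they close (so a half turn about z gives the same grasp; the last joint's range is limited). The gripper opens to 85 mm and grips with 20 to 120 N. Pads are 22 mm wide; open, the fingers measure 114 mm over their backs; the gripper's body (76 mm by 85 mm) begins 54 mm behind the grasp point. The pads swing forward as they close: fully open they stand 13 mm farther back than shut.
Start: joints at [-85.617, 21.807, 74.336, -0, 83.858, -12.336], TCP at [0.158, -0.527, 0.248] pointing down, gripper open.
Joint ranges: [-178.18, 178.18], [-50.72, 133.34], [12.68, 142.11], [-81.47, 261.47], [9.98, 163.14], [-165.26, 165.26]. Speed limits (degrees/s): [136.94, 136.94, 180, 180, 180, 180].

### API

Orientations are given as a 3x3 rotation matrix whose columns are the frame's x, y, z axes.
In Python, from rig import env gives the robot as it stands. The module is installed in compiled form; this text tells all that it offers.
- The arm moves only by the tool jog_arm, never from a script. Its arguments are lists of equal length, an entry for each row: "hand": the finger opening in m, from 0 to 0.0854; "travel": the shift along the world's x, y, z in m, a list of three; "yaw": the turn about the world's z in rad. A call has exactly 5 rows; each row shifts and turns the commanded pose from where the row before left it; what a row does not reach is not made up. A row lasts 1/8 s, in which the tool goes at most 62.5 mm and 10.7 degrees, less where a joint would pass 70% of its speed; a pose out of reach is approached as far as the arm can. A call is refused whole if a number of a shift passes 0.0625 or a number of a turn 0.188, either way. A call with a gripper value outside its range is refused whole. The fingers move at their own pace and stop on an object; "grip_force" is the grip in N (left out, the last holds). Time passes only in rows, so rows that do not move let the fingers close, or fill a call up. It gives the time, the measured TCP pose, the force, the opening and the grip force at its end, in the units of the state.
- env.observe(): the state, without advancing time (a new reading comes with each control period).
- env.get_image(name): name is "scene" or "top"; returns the picture (420x560x3 uint8, red, green, blue); there is no depth.
- env.calibration(name): a dict with "fx", "fy", "cx", "cy" (pixels), "position" and "rotation" of the camera in the world. Camera axes: x right, y down, z forward; pixel columns grow to the right and rows downward; lengths in m; the calibration is good to about 2 mm. A picture is of the moment at which its call begins. calibration takes no time and is no camera call.
- env.close_job(): hands the job in; it is judged then, once.
The state is a dict: "time_s": time; "q": joint angles; "qvel": joint speeds; "joint_efforts": joint torques, N m; "position": TCP position; "tool_rot": TCP orientation; "ft_force": force on the tool from outside, world axes, zero at the start; "wrist_torque": the same for the moment, N m; "grip_width": finger opening in m; "gripper_force": force on a finger pad.
Only numpy, scipy, OpenCV 4.12 (cv2) and the standard library are available. Lean on these libraries where they do the work, as an engineer would, in place of code of your own. Each camera call takes 0.05 s, during which the arm holds its last target. There are 200 camera calls.

### The job

We want a picture of this little engine's cylinder wall: first lift the loosened spark plug out of the cylinder head and lay it in the steel parts tray, without dropping it. Then draw the inspection scope up out of its dock and lower its thin stem, upright, down the middle of the open plug hole, never letting the scope touch the engine, until the tip is about 35 mm below the rim of the hole. Finish there, still holding the scope in the gripper, centred, upright and still for the picture, and leave the jar, the screwdriver and the plug spanner where they are.

Things in the scene. Friction and masses are not known exactly. Their poses are not given: they have to be found in the camera images.
- engine: small two-stroke engine standing upright, fixed to the bench, dark grey: crankcase below, finned cylinder and head (92 x 84 mm) above, carburettor out to 91 mm on its +x side, flywheel out to 54 mm on its -y side, 140 mm tall. Origin under its middle, z up. Inside, the bore is 40 mm across and the piston crown lies 70 mm below the rim of the plug hole.
- plug_hole (a point): middle of the rim of the spark-plug hole, in the flat bright round boss (38 mm across) on top of the cylinder head, 140 mm above the bench. The hole is 15 mm across and goes straight down (z up) for 24 mm, then opens into the 40 mm bore. The spark plug stands in it at the start. The head's fins beside the boss are 3 mm lower than the rim.
- plug_mid (a point): spark plug (55 g), unscrewed and standing loose in the hole; the point is on its axis (z up), 26 mm above the hole's rim. Above the rim: washer 20 mm across to 3 mm, steel hexagon 16 mm across flats (x is square to one pair of flats) from 3 to 18 mm, white insulator 11 mm across to 42 mm, brass end 6 mm across to 52 mm. Below: thread 12.6 mm across; it ends 44 mm below this point.
- tray: shallow open tray of bright steel with a dark mat, fixed to the bench, 150 (x) x 190 (y) x 24 mm high, wall and floor 3 mm. Origin under its middle, z up. A few small nuts and a bolt lie along its +x edge and do not matter.
- dock: upright grey tube, 32 mm across, on a black round foot 92 mm across, fixed to the bench, 130 mm tall; the scope stands in its open top (hole 19 mm across). Origin under its middle, z up.
- scope_grip (a point): inspection scope (120 g), upright in the dock; the point is on its axis (z up) in the middle of the round orange handle with black rings, 26 mm across, from 35 mm below to 35 mm above the point, with a 6 mm cap on top. The handle's lower end rests on the dock's rim, 130 mm above the bench; below it a black nose 16 mm across, 20 mm long, then a steel stem 5 mm across, 90 mm long.
- scope_tip (a point): lower end of the scope's thin stem, on its axis, 145 mm below scope_grip; at the start inside the dock, 110 mm below the dock's rim. z runs up along the scope.
- jar_mid (a point): jar, amber glass with a red lid, 60 mm across, 75 mm tall, loose; the point is at its centre. To be left alone.
- screwdriver_grip (a point): screwdriver with a yellow handle lying on the bench, loose; the point is in its handle. To be left alone.
- spanner_mid (a point): plug spanner: bright six-sided tube 20 mm across and 95 mm long lying on the bench, with a cross bar 80 mm long, loose; the point is at the middle of the tube. To be left alone.
Not all that is in view belongs to the job. Leave any white look-alike of the tray alone.

How it is judged:
By the outcome, as a careful person would: the job done as asked, in the order asked, and still so for the second after the job is handed in, while the arm keeps its last pose, push and grip.
It also fails if it takes over 59 s, if anything falls off the work surface, if the arm or the gripper's body presses on something with over 40 N, if the wrist force passes 120 N, or if a joint passes its speed limit or range.

## Working session

There is one attempt and no reset: what is moved stays moved. The work goes in short steps, Python scripts to look and compute and a tool call to move; the robot and the scene stay as the last step left them, time stands still between calls to the robot, and variables do not carry over. Pictures are saved under pics/ and viewed, at most 10 in all, crops included, and the job is handed in when it is done.

Besides the shell and the picture viewer there is one more tool, called by a JSON object that holds its "fn" and its "kwargs". jog_arm: Moves the arm, as the interface text tells. Its arguments: {"type":"object","properties":{"hand":{"type":"array"},"travel":{"type":"array"},"yaw":{"type":"array"},"grip_force":{"type":"number"}},"required":["hand","travel","yaw"]}

```bash
mkdir -p pics; cat > h.py <<'E'
import numpy as np, cv2
from rig import env
def ray(cam,u,v):
    c=env.calibration(cam); R=np.array(c["rotation"]); 
    d=R@np.array([(u-c["cx"])/c["fx"],(v-c["cy"])/c["fy"],1]); return np.array(c["position"]),d
def onz(cam,u,v,z):
    p,d=ray(cam,u,v); return p+d*(z-p[2])/d[2]
def tri(u1,v1,u2,v2):
    p,d=ray("scene",u1,v1); q,e=ray("top",u2,v2)
    s=np.linalg.lstsq(np.c_[d,-e],q-p,rcond=None)[0]; a=p+d*s[0]; b=q+e*s[1]
    return (a+b)/2, np.linalg.norm(a-b)
def proj(cam,P):
    c=env.calibration(cam); x=np.array(c["rotation"]).T@(np.array(P)-c["position"]); return c["fx"]*x[0]/x[2]+c["cx"],c["fy"]*x[1]/x[2]+c["cy"]
def snap(cam,name):
    im=env.get_image(cam); cv2.imwrite(f"pics/{name}.png",im[:,:,::-1]); return im
E
python3 - <<'E'
from h import *
for c in("scene","top"):
    snap(c,c+"0"); k=env.calibration(c); print(c,k)
s=env.observe(); print(s["time_s"],s["position"],s["tool_rot"],s["grip_width"],env.finger_overhang)
E
```

```text
scene {'fx': 400.55148592877407, 'fy': 400.55148592877407, 'cx': 280.12986699714895, 'cy': 213.0346557145127, 'position': array([1.09490988, 0.4560918 , 0.70423054]), 'rotation': array([[-0.72116975,  0.40834861, -0.55961202],
       [ 0.69264911,  0.41068075, -0.59294058],
       [-0.01230458, -0.81522558, -0.57901283]])}
top {'fx': 430.0024790433331, 'fy': 430.0024790433331, 'cx': 279.36840735539505, 'cy': 212.17141525164286, 'position': array([ 0.43785899, -0.13384251,  1.29454217]), 'rotation': array([[ 0.00400872, -0.99909567,  0.04232928],
       [-0.99998182, -0.00419575, -0.00433043],
       [ 0.00450411, -0.04231116, -0.99909433]])}
0.1 [ 0.15819545 -0.52651187  0.24778319] [[ 9.57733692e-01  2.87656322e-01 -1.26670047e-04]
 [ 2.87656239e-01 -9.57732848e-01  1.29637474e-03]
 [ 2.51594323e-04 -1.27801919e-03 -9.99999152e-01]] 0.08546195466036345 0.017
```

View pics/scene0.png

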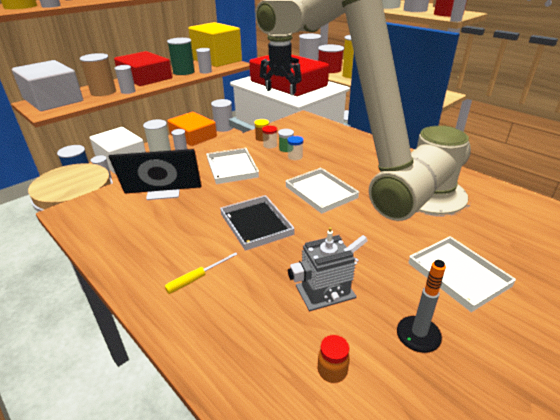

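View pics/top0.png

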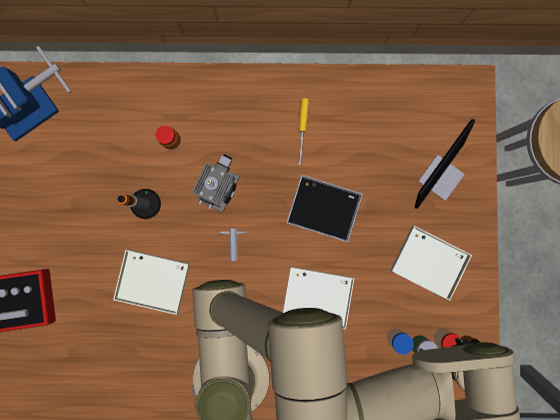

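Scene: plug at about (330,232), black-matted tray (257,222), scope cap (438,264), dock foot (419,333). Top: engine (215,185), tray (325,208), dock foot (145,203), scope cap (122,199), spanner (234,243). I'll enlarge plug and scope.

```bash
python3 - <<'E'
import cv2,numpy as np
s=cv2.imread("pics/scene0.png");t=cv2.imread("pics/top0.png")
f=lambda im,x,y,w,h:cv2.resize(im[y:y+h,x:x+w],(400,300),interpolation=cv2.INTER_CUBIC)
m=np.vstack([np.hstack([f(s,290,220,80,60),f(t,180,150,80,60)]),np.hstack([f(s,390,255,80,60),f(t,100,170,80,60)])])
cv2.imwrite("pics/crop.png",m)
from h import *
S=env.get_image  # masks on the saved pictures
def cen(m): 
    n,l,st,c=cv2.connectedComponentsWithStats(m.astype(np.uint8)); i=1+np.argmax(st[1:,4]); return c[i],st[i],l==i
# tray mat in top
g=t.max(2); roi=np.zeros(g.shape,bool); roi[170:250,280:370]=1
c,st,l=cen((g<60)&roi); r=cv2.minAreaRect(np.argwhere(l)[:,::-1].astype(np.float32)); print("tray",c,st,r)
bx=[onz("top",*p,0.003)[:2].round(3) for p in cv2.boxPoints(r)]; print(bx, np.mean(bx,0), onz("top",*r[0],0.003))
roi[:]=0; roi[180:225,125:170]=1
c,st,l=cen((g<60)&roi); print("foot",c,st,onz("top",*c,0.01))
# orange in both
for n,im,R in(("scene",s,(255,325,400,470)),("top",t,(180,220,100,140))):
    h=cv2.cvtColor(im,cv2.COLOR_BGR2HSV); k=(h[...,0]<20)&(h[...,1]>190)&(h[...,2]>120); z=np.zeros_like(k); z[R[0]:R[1],R[2]:R[3]]=1
    p=np.argwhere(k&z)[:,::-1]; print(n,len(p),p.min(0),p.max(0),p.mean(0))
E
```

```text
tray [323.45049324 208.42857143] [ 289  177   70   63 2737] ((323.7158203125, 207.76785278320312), (60.26514434814453, 46.88197708129883), 17.447189331054688)
[array([ 0.466, -0.165]), array([ 0.601, -0.207]), array([ 0.547, -0.381]), array([ 0.412, -0.338])] [ 0.5065  -0.27275] [ 0.50640106 -0.27282871  0.003     ]
foot [146.14618974 203.70762053] [131 189  30  30 643] [0.5159251  0.25880183 0.01      ]
scene 267 [425 263] [444 295] [434.4082397  278.56554307]
top 32 [117 194] [126 203] [123.09375 199.15625]
```

View pics/crop.png

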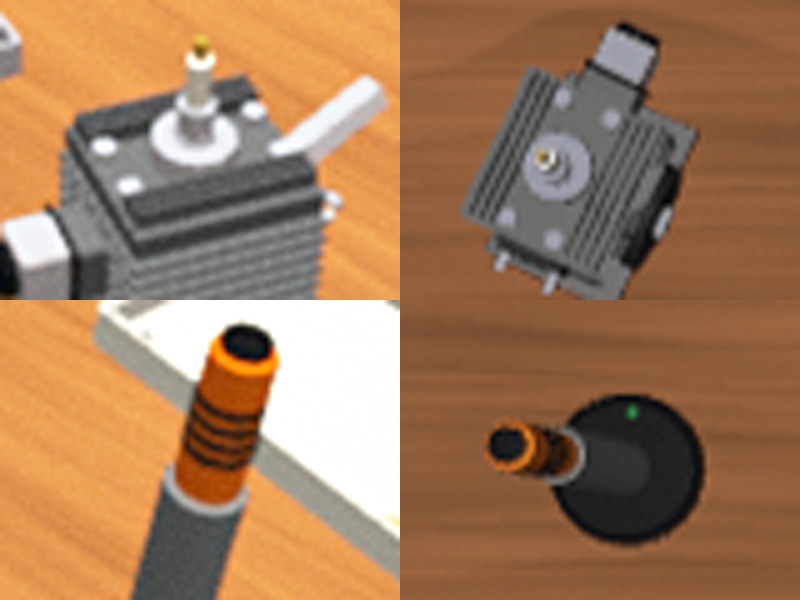

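Crop: plug tip scene (330.2,228), top (208.6,181.4). Boss scene ≈(329,247), top (211.4,183.2). Scope cap scene (439.6,264), top (121.6,198.6). The brass tip shows the plug axis well. The engine's +x is about -27° in yaw.

```bash
python3 - <<'E'
from h import *
for n,a,z in(("plugtop",(330.2,228,208.6,181.4),.192),("boss",(329,247,211.4,183.2),.14),("cap",(439.6,264,121.6,198.6),.206)):
    print(n,*tri(*a),"scene",onz("scene",a[0],a[1],z),"top",onz("top",a[2],a[3],z))
E
```

```text
plugtop [0.56287631 0.04400533 0.19170135] 0.0005862428664161081 scene [0.56298311 0.04445787 0.192     ] top [0.56302867 0.0437304  0.192     ]
boss [0.56363951 0.04486086 0.14074572] 0.0011890000618742617 scene [0.56252725 0.04475129 0.14      ] top [0.56409963 0.04451677 0.14      ]
cap [0.516592   0.26270266 0.20343458] 0.0012427250492783478 scene [0.51905654 0.26414017 0.206     ] top [0.51670625 0.26120039 0.206     ]
```

{"fn": "jog_arm", "kwargs": {"hand": [0.05, 0.05, 0.05, 0.05, 0.05], "travel": [[0.02, 0.028, 0.002], [0.033, 0.047, 0.002], [0.033, 0.047, 0], [0.033, 0.047, 0], [0.033, 0.047, 0]], "yaw": [0, 0, 0, 0, 0], "grip_force": 30}}

```text
time_s: 0.72
position: [0.3109, -0.309, 0.2522]
tool_rot: [[0.958, 0.287, -0.0], [0.287, -0.958, 0.0], [0.0, -0.0, -1.0]]
ft_force: [0.3, -0.0, 0.6]
grip_width: 0.0499
gripper_force: 0.0
```

{"fn": "jog_arm", "kwargs": {"hand": [0.05, 0.05, 0.05, 0.05, 0.05], "travel": [[0.033, 0.047, 0], [0.033, 0.047, 0], [0.033, 0.047, 0], [0.033, 0.047, 0], [0.033, 0.047, 0]], "yaw": [0, 0, 0, 0, 0]}}

```text
time_s: 1.35
position: [0.476, -0.0739, 0.2522]
tool_rot: [[0.958, 0.288, -0.0], [0.288, -0.958, 0.0], [-0.0, -0.0, -1.0]]
ft_force: [0.2, -1.5, -0.5]
grip_width: 0.0503
gripper_force: 0.0
```

{"fn": "jog_arm", "kwargs": {"hand": [0.05, 0.05, 0.05, 0.05, 0.05], "travel": [[0.03, 0.04, 0], [0.03, 0.04, 0], [0.027, 0.038, 0], [0, 0, 0], [0, 0, 0]], "yaw": [0, 0, 0, 0, 0]}}

```text
time_s: 1.98
position: [0.5619, 0.042, 0.252]
tool_rot: [[0.958, 0.288, -0.001], [0.288, -0.958, -0.0], [-0.001, -0.0, -1.0]]
ft_force: [-0.0, -1.0, -0.2]
grip_width: 0.0498
gripper_force: 0.0
```

```bash
python3 - <<'E'
from h import *
s=snap("scene","s1"); print(env.observe()["position"],env.observe()["q"])
print(proj("scene",(.563,.044,.192)),proj("top",(.563,.044,.192)))
cv2.imwrite("pics/s1c.png",cv2.resize(s[150:300,240:440,::-1],(800,600),interpolation=cv2.INTER_CUBIC))
E
```

```text
[0.5617659  0.04160787 0.25219243] [-7.79783081e+00  2.30195227e+01  7.17378496e+01 -1.37610907e-02
  8.52791148e+01  6.55254119e+01]
(np.float64(330.0270542046695), np.float64(227.90880154315292)) (np.float64(208.49499486176063), np.float64(181.41063146976373))
```

View pics/s1c.png

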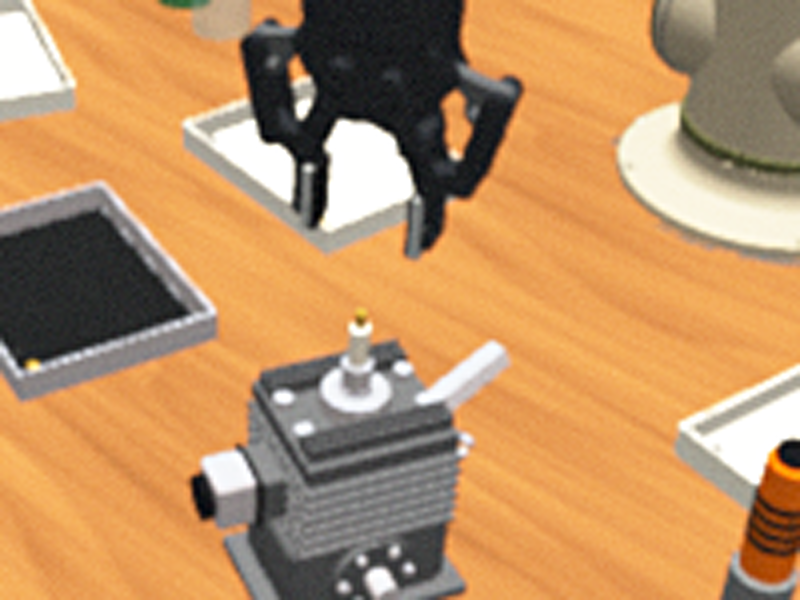

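The gripper is centred over the plug: pads in the crop at (308,195) and (415,225), plug at (360,320). Descending.

{"fn": "jog_arm", "kwargs": {"hand": [0.05, 0.05, 0.05, 0.05, 0.05], "travel": [[0.001, 0.002, -0.014], [0, 0, -0.02], [0, 0, -0.02], [0, 0, -0.02], [0, 0, 0]], "yaw": [0, 0, 0, 0, 0]}}

```text
time_s: 2.65
position: [0.5622, 0.0438, 0.1766]
tool_rot: [[0.958, 0.287, -0.004], [0.287, -0.958, 0.0], [-0.003, -0.002, -1.0]]
ft_force: [0.1, -0.9, -0.0]
grip_width: 0.0498
gripper_force: 0.0
```

{"fn": "jog_arm", "kwargs": {"hand": [0.03, 0.02, 0.012, 0.004, 0.004], "travel": [[0, 0, 0], [0, 0, 0], [0, 0, 0], [0, 0, 0], [0, 0, 0]], "yaw": [0, 0, 0, 0, 0], "grip_force": 40}}

```text
time_s: 3.28
position: [0.5634, 0.0443, 0.1789]
tool_rot: [[0.958, 0.288, 0.001], [0.288, -0.958, -0.0], [0.001, 0.0, -1.0]]
ft_force: [-0.7, 0.4, 5.5]
grip_width: 0.0092
gripper_force: 39.0
```

{"fn": "jog_arm", "kwargs": {"hand": [0.004, 0.004, 0.004, 0.004, 0.004], "travel": [[0, 0, 0.003], [0, 0, 0.012], [0, 0, 0.02], [0, 0, 0.02], [0, 0, 0.02]], "yaw": [0, 0, 0, 0, 0]}}

```text
time_s: 3.9
position: [0.5632, 0.0443, 0.2546]
tool_rot: [[0.958, 0.288, 0.0], [0.288, -0.958, -0.0], [0.0, 0.0, -1.0]]
ft_force: [-1.0, 0.2, -0.9]
grip_width: 0.0091
gripper_force: 38.9
```

```bash
python3 - <<'E'
from h import *
s=snap("scene","s2"); o=env.observe();print(o["position"],o["ft_force"],o["grip_width"],o["gripper_force"])
cv2.imwrite("pics/s2c.png",cv2.resize(s[150:300,240:440,::-1],(800,600),interpolation=cv2.INTER_CUBIC))
E
```

```text
[0.5639862  0.04421504 0.2573273 ] [0.89405122 0.46992062 2.62182299] 0.009106106684583042 38.9554488658905
```

View pics/s2c.png

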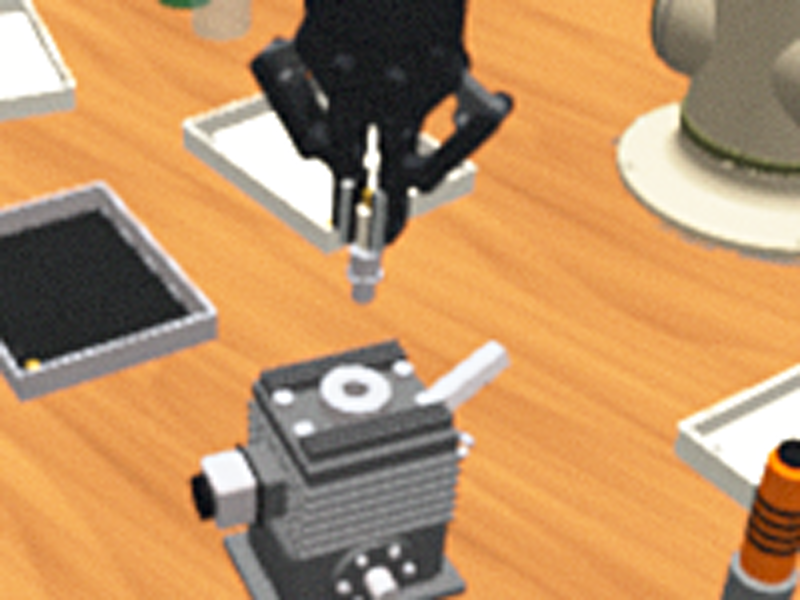

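The plug is held upright clear of the engine, and the hole is open at crop (354,389). Moving to the tray centre.

{"fn": "jog_arm", "kwargs": {"hand": [0.004, 0.004, 0.004, 0.004, 0.004], "travel": [[-0.004, -0.022, 0], [-0.008, -0.045, 0], [-0.009, -0.05, 0], [-0.009, -0.05, 0], [-0.009, -0.05, 0]], "yaw": [0, 0, 0, 0, 0]}}

```text
time_s: 4.58
position: [0.5237, -0.1743, 0.2534]
tool_rot: [[0.958, 0.288, 0.0], [0.288, -0.958, -0.0], [0.0, 0.0, -1.0]]
ft_force: [0.2, 0.2, -0.4]
grip_width: 0.0093
gripper_force: 39.0
```

{"fn": "jog_arm", "kwargs": {"hand": [0.004, 0.004, 0.004, 0.004, 0.004], "travel": [[-0.009, -0.05, 0], [-0.007, -0.035, -0.02], [-0.003, -0.015, -0.035], [0, 0, -0.045], [0, 0, -0.04]], "yaw": [0, 0, 0, 0, 0]}}

```text
time_s: 5.2
position: [0.5049, -0.2729, 0.1119]
tool_rot: [[0.958, 0.287, -0.0], [0.287, -0.958, 0.0], [-0.0, -0.0, -1.0]]
ft_force: [0.3, 0.2, -0.7]
grip_width: 0.0089
gripper_force: 39.0
```

{"fn": "jog_arm", "kwargs": {"hand": [0.004, 0.004, 0.004, 0.004, 0.004], "travel": [[0, 0, -0.025], [0, 0, -0.015], [0, 0, -0.006], [0, 0, 0], [0, 0, 0]], "yaw": [0, 0, 0, 0, 0]}}

```text
time_s: 5.82
position: [0.5056, -0.273, 0.0682]
tool_rot: [[0.958, 0.288, 0.001], [0.288, -0.958, -0.001], [0.001, 0.001, -1.0]]
ft_force: [0.7, -0.3, -0.5]
grip_width: 0.0095
gripper_force: 39.0
```

{"fn": "jog_arm", "kwargs": {"hand": [0.004, 0.004, 0.004, 0.004, 0.004], "travel": [[0, 0, -0.003], [0, 0, -0.001], [0, 0, -0.001], [0, 0, 0], [0, 0, 0]], "yaw": [0, 0, 0, 0, 0]}}

```text
time_s: 6.45
position: [0.5052, -0.2728, 0.0623]
tool_rot: [[0.958, 0.288, 0.0], [0.288, -0.958, 0.0], [0.0, 0.0, -1.0]]
ft_force: [-0.2, 0.5, -0.7]
grip_width: 0.0092
gripper_force: 39.0
```

{"fn": "jog_arm", "kwargs": {"hand": [0.004, 0.004, 0.004, 0.004, 0.004], "travel": [[0, 0, -0.001], [0, 0, -0.001], [0, 0, 0], [0, 0, 0], [0, 0, 0]], "yaw": [0, 0, 0, 0, 0]}}

```text
time_s: 7.08
position: [0.5052, -0.2727, 0.0603]
tool_rot: [[0.958, 0.288, 0.0], [0.288, -0.958, -0.0], [0.0, 0.0, -1.0]]
ft_force: [0.8, -0.1, -0.0]
grip_width: 0.0088
gripper_force: 39.0
```

{"fn": "jog_arm", "kwargs": {"hand": [0.004, 0.004, 0.004, 0.004, 0.004], "travel": [[0, 0, -0.001], [0, 0, 0], [0, 0, 0], [0, 0, 0], [0, 0, 0]], "yaw": [0, 0, 0, 0, 0]}}

```text
time_s: 7.7
position: [0.5053, -0.2728, 0.0595]
tool_rot: [[0.958, 0.288, 0.0], [0.288, -0.958, -0.0], [0.0, 0.0, -1.0]]
ft_force: [-0.1, 0.8, 3.9]
grip_width: 0.0091
gripper_force: 39.3
```

```bash
python3 - <<'E'
from h import *
s=snap("scene","s3"); o=env.observe();print(o["position"],o["ft_force"],proj("scene",(.506,-.272,.003)))
cv2.imwrite("pics/s3c.png",cv2.resize(s[165:255,205:325,::-1],(800,600),interpolation=cv2.INTER_CUBIC))
E
```

```text
[ 0.50530384 -0.27282211  0.05947828] [-9.53718571e-04  9.73789594e-02  4.41957775e+00] (np.float64(255.77355480899183), np.float64(224.07266411370333))
```

View pics/s3c.png

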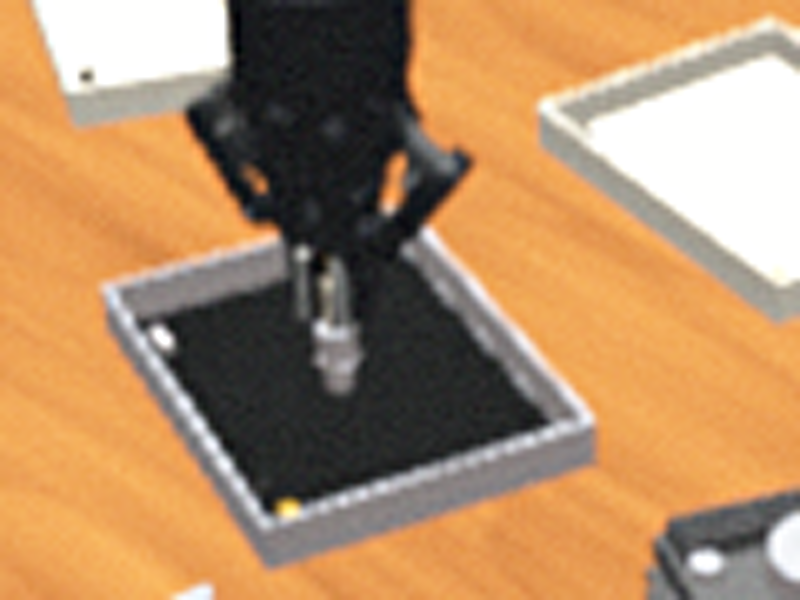

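The plug stands on the mat mid-tray (crop 338,385) with 4 N of contact. Releasing gently.

{"fn": "jog_arm", "kwargs": {"hand": [0.011, 0.014, 0.02, 0.03, 0.04], "travel": [[0, 0, 0], [0, 0, 0], [0, 0, 0], [0, 0, 0], [0, 0, 0]], "yaw": [0, 0, 0, 0, 0]}}

```text
time_s: 8.38
position: [0.5052, -0.2727, 0.0593]
tool_rot: [[0.958, 0.288, -0.0], [0.288, -0.958, 0.0], [-0.0, -0.0, -1.0]]
ft_force: [0.0, 0.1, -0.0]
grip_width: 0.0404
gripper_force: 0.0
```

{"fn": "jog_arm", "kwargs": {"hand": [0.05, 0.055, 0.06, 0.06, 0.06], "travel": [[0, 0, 0.005], [0, 0, 0.02], [0, 0, 0.035], [0, 0, 0.045], [0, 0, 0.045]], "yaw": [0, 0, 0, 0, 0]}}

```text
time_s: 9.0
position: [0.505, -0.2726, 0.2111]
tool_rot: [[0.958, 0.288, 0.0], [0.288, -0.958, -0.0], [0.0, 0.0, -1.0]]
ft_force: [0.3, -0.1, -0.7]
grip_width: 0.0598
gripper_force: 0.0
```

```bash
python3 - <<'E'
from h import *
s=snap("scene","s4"); o=env.observe();print(o["position"],o["ft_force"])
cv2.imwrite("pics/s4c.png",cv2.resize(s[165:255,205:325,::-1],(800,600),interpolation=cv2.INTER_CUBIC))
E
```

```text
[ 0.50658993 -0.27374141  0.2174211 ] [ 1.41477118 -0.07284178  5.15802919]
```

View pics/s4c.png

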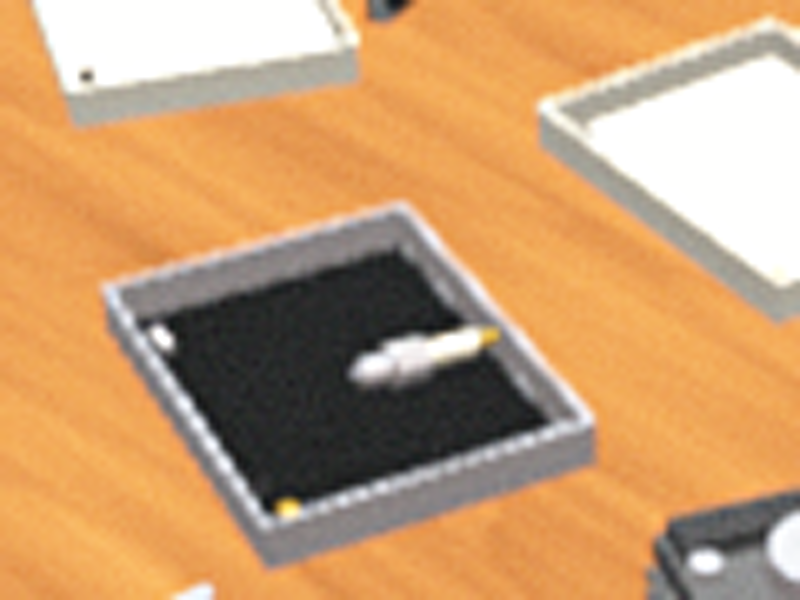

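The plug lies safely inside the tray, crop (360,370)–(490,335). Measuring the open hole now, then off to the scope.

```bash
python3 - <<'E'
from h import *
out=[]
for c in("scene","top"):
    s=snap(c,"hole_"+c); u,v=map(int,np.round(proj(c,(.563,.0445,.14))))
    g=cv2.cvtColor(s,cv2.COLOR_RGB2GRAY)[v-16:v+17,u-20:u+21]; print(c,u,v); out.append(cv2.resize(g,(400,322),interpolation=cv2.INTER_CUBIC))
    _,b=cv2.threshold(g,0,255,cv2.THRESH_OTSU)
    print(np.array2string(g[6:28,8:33],max_line_width=200))
cv2.imwrite("pics/hole.png",np.hstack(out))
E
```

```text
scene 329 247
[[189 189 187 183 183 187 183 178 170 158 148 129 119 102  96 102  89  91  93  85  93  99  97 121 163]
 [187 190 186 183 169 159 152 135 123 101 101  93  93  87  93 100  95  93 101  97  92  97  90  95 134]
 [174 157 144 130 114  98  94  96  87  86  95  85  92  95  95  98  92  95 101  89  92  82  76  72 104]
 [117  99  96  87  86  82  89  88  96  95  88  92  95  97  84  85  93  82  83  58  60  95 174 198 181]
 [ 93  93  93  87  92  95 103 126 163 165 167 186 183 152  95  68  60  58  61  59  65 163 255 255 247]
 [104 104  93  86  88 128 184 226 241 242 241 242 245 237 211 195 151  93  77  86 101 177 250 254 252]
 [ 93  95  90  93 133 207 248 252 251 251 251 251 251 250 251 251 240 206 160 133 133 142 177 208 216]
 [ 83  80  64 117 210 250 250 249 248 247 241 238 242 249 251 249 251 249 225 171 144 130 127 129 137]
 [ 60  55  61 172 253 253 247 245 236 211 183 176 189 217 232 244 246 248 248 223 169 143 134 133 139]
 [ 71  72  95 199 255 249 247 241 205 133 123 130 128 129 154 227 246 247 248 244 193 144 148 144 147]
 [121 125 128 202 253 247 246 246 212 128 121 125 122 11
[... 2759 characters left out ...]
 103 103 103 103 130 135 138 138 141 128 114  85  92  98  57 107  78  86  99  72]
 [ 74  68 105 104 103 105 104 104 104 102 101 103 103 105  68  82  99 105  74  69 101  63 107  78  86]
 [ 53 105 123 117 103 104 105 104 105 104 104 104 105 105 105 107 107 103  52  95  77  79 100  62 110]
 [ 77 142 155 145 103 105 104 104 105 104 104 105 105 105 106 106 106  93  70 105  54  95  76  87 106]
 [111 156 156 153 102 103 104 104 104 105 105 105 105 105 105 106 102  65  97  95  69 100  57 110  96]
 [117 144 146 144  98 103 104 105 104 105 104 103 105 104 106 105  94  68 106  65  95  80  70 107  70]
 [101 113 113 120 104 103 105 103 105 104 107 113 112 104 105 102  64  95  95  70 107  66  98 101  76]]
```

{"fn": "jog_arm", "kwargs": {"hand": [0.06, 0.06, 0.06, 0.06, 0.06], "travel": [[0, 0.025, 0.018], [0.001, 0.05, 0.02], [0.001, 0.055, 0.005], [0.001, 0.055, 0], [0.001, 0.055, 0]], "yaw": [0, 0, 0, 0, 0]}}

```text
time_s: 9.78
position: [0.5083, -0.0298, 0.2523]
tool_rot: [[0.958, 0.288, -0.001], [0.288, -0.958, 0.001], [-0.001, -0.001, -1.0]]
ft_force: [0.6, 0.9, -0.7]
grip_width: 0.0603
gripper_force: 0.0
```

{"fn": "jog_arm", "kwargs": {"hand": [0.06, 0.06, 0.06, 0.06, 0.06], "travel": [[0.001, 0.055, 0], [0.001, 0.055, 0], [0.001, 0.055, 0], [0.001, 0.05, 0], [0.001, 0.04, 0]], "yaw": [0, 0, 0, 0, 0]}}

```text
time_s: 10.4
position: [0.5127, 0.2251, 0.2522]
tool_rot: [[0.957, 0.289, -0.002], [0.289, -0.957, -0.0], [-0.001, -0.0, -1.0]]
ft_force: [0.7, -0.3, -0.7]
grip_width: 0.06
gripper_force: 0.0
```

```bash
python3 - <<'E'
from h import *
print(tri(328.5,246.8,210.9,183.1),onz("scene",328.5,246.8,.14),onz("top",210.9,183.1,.14)); print(env.observe()["position"])
E
```

```text
(array([0.56438721, 0.04526901, 0.14197189]), np.float64(0.0007501724539186525)) [0.56278603 0.04355401 0.14      ] [0.56436389 0.04586529 0.14      ]
[0.51267006 0.2251432  0.25217901]
```

{"fn": "jog_arm", "kwargs": {"hand": [0.06, 0.06, 0.06, 0.06, 0.06], "travel": [[0.003, 0.02, 0], [0.0015, 0.015, 0], [0, 0, 0], [0, 0, 0], [0, 0, 0]], "yaw": [0, 0, 0, 0, 0]}}

```text
time_s: 11.02
position: [0.5188, 0.2564, 0.2524]
tool_rot: [[0.958, 0.286, -0.0], [0.286, -0.958, -0.0], [-0.0, 0.0, -1.0]]
ft_force: [-0.4, 0.3, 0.3]
grip_width: 0.0605
gripper_force: 0.0
```

{"fn": "jog_arm", "kwargs": {"hand": [0.06, 0.06, 0.06, 0.06, 0.06], "travel": [[-0.001, 0.005, 0], [0, 0, -0.02], [0, 0, -0.03], [0, 0, -0.025], [0, 0, -0.013]], "yaw": [0, 0, 0, 0, 0]}}

```text
time_s: 11.65
position: [0.5174, 0.2622, 0.1632]
tool_rot: [[0.958, 0.287, -0.001], [0.287, -0.958, -0.0], [-0.002, -0.0, -1.0]]
ft_force: [0.1, -0.0, 0.0]
grip_width: 0.0596
gripper_force: 0.0
```

{"fn": "jog_arm", "kwargs": {"hand": [0.05, 0.04, 0.034, 0.03, 0.028], "travel": [[0, 0, 0], [0, 0, 0], [0, 0, 0], [0, 0, 0], [0, 0, 0]], "yaw": [0, 0, 0, 0, 0]}}

```text
time_s: 12.28
position: [0.5178, 0.2623, 0.1645]
tool_rot: [[0.958, 0.288, 0.0], [0.288, -0.958, 0.0], [0.0, 0.0, -1.0]]
ft_force: [0.7, -1.1, 0.0]
grip_width: 0.028
gripper_force: 0.0
```

{"fn": "jog_arm", "kwargs": {"hand": [0.025, 0.022, 0.02, 0.02, 0.02], "travel": [[0, 0, 0], [0, 0, 0], [0, 0, 0], [0, 0, 0], [0, 0, 0]], "yaw": [0, 0, 0, 0, 0], "grip_force": 60}}

```text
time_s: 12.9
position: [0.5178, 0.2623, 0.1647]
tool_rot: [[0.958, 0.288, 0.0], [0.288, -0.958, 0.0], [0.0, -0.0, -1.0]]
ft_force: [-0.8, 0.1, 4.6]
grip_width: 0.0249
gripper_force: 58.6
```

{"fn": "jog_arm", "kwargs": {"hand": [0.02, 0.02, 0.02, 0.02, 0.02], "travel": [[0, 0, 0.005], [0, 0, 0.015], [0, 0, 0.02], [0, 0, 0.03], [0, 0, 0.03]], "yaw": [0, 0, 0, 0, 0]}}

```text
time_s: 13.52
position: [0.5176, 0.2622, 0.266]
tool_rot: [[0.958, 0.288, 0.0], [0.288, -0.958, 0.0], [0.0, 0.0, -1.0]]
ft_force: [0.2, 0.4, -1.0]
grip_width: 0.0245
gripper_force: 58.9
```

{"fn": "jog_arm", "kwargs": {"hand": [0.02, 0.02, 0.02, 0.02, 0.02], "travel": [[0, 0, 0.025], [0, 0, 0.02], [0, 0, 0.01], [0, 0, 0], [0, 0, 0]], "yaw": [0, 0, 0, 0, 0]}}

```text
time_s: 14.15
position: [0.5175, 0.2622, 0.3184]
tool_rot: [[0.958, 0.288, -0.002], [0.288, -0.958, -0.0], [-0.002, -0.0, -1.0]]
ft_force: [0.0, -0.1, -1.8]
grip_width: 0.0245
gripper_force: 58.9
```

```bash
python3 - <<'E'
from h import *
s=snap("scene","s5"); o=env.observe();p=o["position"];print(p,o["ft_force"],o["grip_width"])
print(proj("scene",p-[0,0,.145]),proj("scene",p))
cv2.imwrite("pics/s5c.png",cv2.resize(s[180:360,350:510,::-1],(533,600),interpolation=cv2.INTER_CUBIC))
E
```

```text
[0.51752492 0.26219746 0.31843673] [-0.10899113 -0.49922044 -1.72268278] 0.02463228428419326
(np.float64(435.2223317985571), np.float64(276.07351986308595)) (np.float64(453.8273063106608), np.float64(212.49326597950724))
```

View pics/s5c.png

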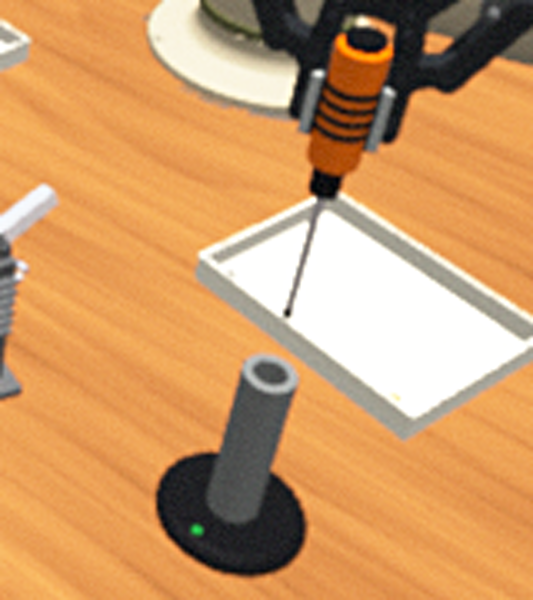

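The scope is out and upright, with its tip at scene (436.4,274.5), about 1.5 px from the prediction. Carrying it over the hole at this height.

{"fn": "jog_arm", "kwargs": {"hand": [0.02, 0.02, 0.02, 0.02, 0.02], "travel": [[0.004, -0.019, 0], [0.007, -0.033, 0], [0.008, -0.038, 0], [0.008, -0.038, 0], [0.008, -0.038, 0]], "yaw": [0, 0, 0, 0, 0]}}

```text
time_s: 14.82
position: [0.5528, 0.094, 0.319]
tool_rot: [[0.958, 0.287, -0.001], [0.287, -0.958, -0.0], [-0.001, 0.0, -1.0]]
ft_force: [-1.1, 1.1, -1.3]
grip_width: 0.0246
gripper_force: 58.9
```

{"fn": "jog_arm", "kwargs": {"hand": [0.02, 0.02, 0.02, 0.02, 0.02], "travel": [[0.007, -0.033, 0], [0.004, -0.018, 0], [0, 0, 0], [0, 0, 0], [0, 0, 0]], "yaw": [0, 0, 0, 0, 0]}}

```text
time_s: 15.45
position: [0.5635, 0.0463, 0.3194]
tool_rot: [[0.957, 0.289, 0.0], [0.289, -0.957, 0.0], [0.0, -0.0, -1.0]]
ft_force: [-0.1, -0.8, -1.3]
grip_width: 0.0247
gripper_force: 59.0
```

```bash
python3 - <<'E'
from h import *
s=snap("scene","s6"); o=env.observe();p=o["position"];print(p,o["ft_force"],o["tool_rot"][:,2])
print("expected tip",proj("scene",p-[0,0,.1447]),"nose end",proj("scene",p-[0,0,.0547]),"grip",proj("scene",p))
cv2.imwrite("pics/s6c.png",cv2.resize(s[185:260,295:375,::-1],(640,600),interpolation=cv2.INTER_CUBIC))
t=snap("top","t6")
E
```

```text
[0.56354684 0.04619696 0.3193959 ] [ 0.14170282 -0.22200156 -1.90001855] [ 8.06807243e-05  1.23861393e-04 -9.99999989e-01]
expected tip (np.float64(330.1654053458478), np.float64(234.96448361543133)) nose end (np.float64(332.8875633119444), np.float64(199.43056151187875)) grip (np.float64(334.7236499347751), np.float64(175.4630475602196))
```

View pics/s6c.png

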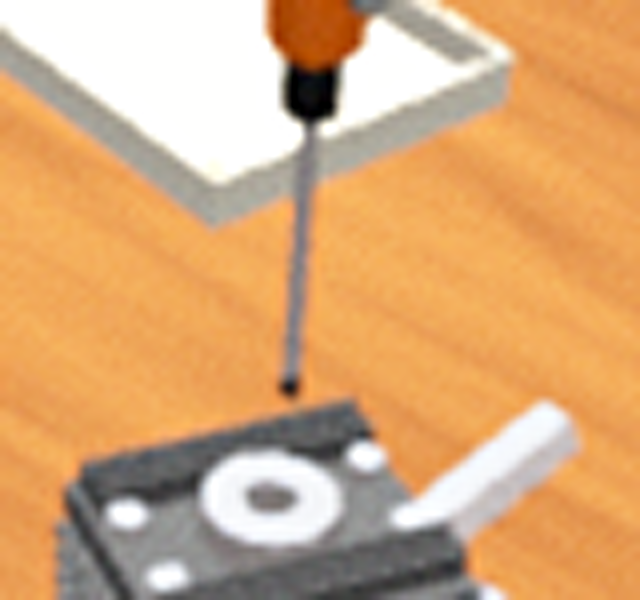

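```bash
python3 - <<'E'
from h import *
for tp in((331.1,234.0),(331.1,234.6)):
    a=onz("scene",*tp,.1747); b=onz("scene",328.65,246.9,.14); print(a,b,"move",b-a)
n=onz("scene",333.9,199.6,.2647); print("nose",n)
# top: handle cap / stem vs hole visible?
t=cv2.imread("pics/t6.png"); cv2.imwrite("pics/t6c.png",cv2.resize(t[140:230,160:280],(800,600),interpolation=cv2.INTER_CUBIC))
E
```

```text
[0.55963681 0.04546097 0.1747    ] [0.5628105  0.04400066 0.14      ] move [ 0.0031737  -0.00146031 -0.0347    ]
[0.56120222 0.04678561 0.1747    ] [0.5628105  0.04400066 0.14      ] move [ 0.00160828 -0.00278495 -0.0347    ]
nose [0.56260207 0.04800798 0.2647    ]
```

View pics/t6c.png

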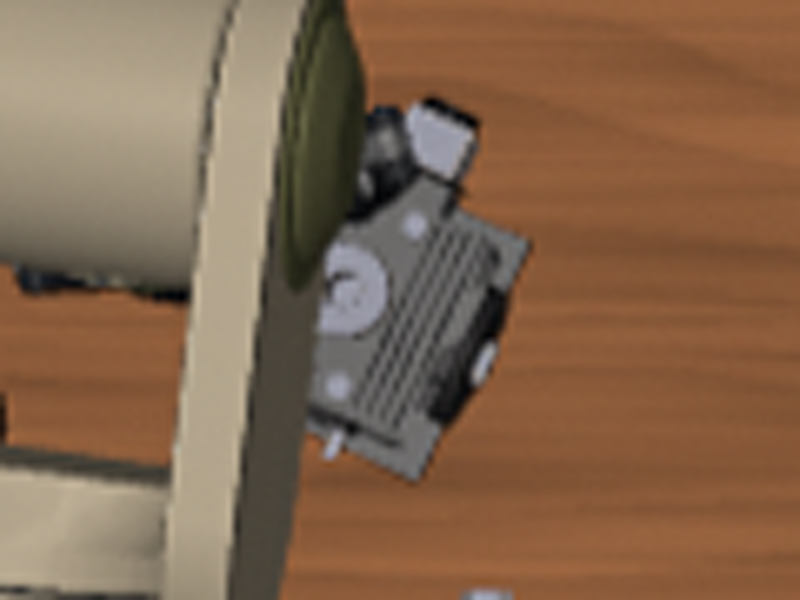

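Top view: the arm hides the stem, with the boss partly visible at (345,290). That was the tenth picture, so I use numbers only from here, with sub-pixel stem and hole centres from the scene camera.

```bash
cat > m.py <<'E'
from h import *
def hole(f):
    g=cv2.cvtColor(cv2.imread(f),cv2.COLOR_BGR2GRAY).astype(float)[242:252,323:335]; w=np.clip(240-g,0,None); 
    w[:1]=0; Y,X=np.mgrid[242:252,323:335]; return (w*X).sum()/w.sum(),(w*Y).sum()/w.sum()
def stem(f,p,rows=None):
    g=cv2.imread(f).astype(float); e=np.array([proj("scene",p-[0,0,h]) for h in(.0547,.1447)]); r=[]
    for v in range(int(e[0,1])+4,int(e[1,1])-2):
        u0=np.interp(v,e[:,1],e[:,0]); c=int(round(u0)); xs=np.arange(c-8,c+9)
        L=g[v,xs,2]-g[v,xs,0]  # R-B: wood high, steel ~0
        w=np.clip(np.median(L)-L-40,0,None)
        if w.sum()>60: r.append((v,(w*xs).sum()/w.sum()-u0))
    return np.array(r)
E
python3 - <<'E'
from m import *
for f in("hole_scene","s4","s6"): print(f,hole(f"pics/{f}.png"))
p=np.array([.56355,.0462,.3194]); r=stem("pics/s6.png",p); print(r.round(2).tolist())
g=cv2.imread("pics/s6.png"); print(np.hstack([cv2.cvtColor(g,cv2.COLOR_BGR2GRAY)[228:240,326:337]]))
print("plug bottom exp",proj("scene",(.564,.0442,.2008)))
g=cv2.imread("pics/s2.png"); print(cv2.cvtColor(g,cv2.COLOR_BGR2GRAY)[212:230,322:340]); print((g[212:230,322:340,2].astype(int)-g[212:230,322:340,0]))
E
```

```text
hole_scene (np.float64(328.4066025908901), np.float64(246.82198077726702))
s4 (np.float64(328.4232693911593), np.float64(246.82527105921602))
s6 (np.float64(328.431721798134), np.float64(246.8197625106022))
[[210.0, -4.51], [211.0, -3.81], [212.0, -1.05], [213.0, 0.42], [214.0, 0.41], [215.0, 0.49], [216.0, 0.43], [217.0, 0.33], [218.0, 0.39], [219.0, 0.35], [220.0, 0.29], [221.0, 0.34], [222.0, 0.4], [223.0, 0.41], [224.0, 0.42], [225.0, 0.44], [226.0, 0.42], [227.0, 0.41], [228.0, 0.49], [229.0, 0.54], [230.0, 0.51], [231.0, 0.4]]
[[176 182 177 174 153 129 139 163 176 181 187]
 [176 178 181 177 155 132 151 170 171 174 175]
 [174 172 181 178 156 136 159 174 171 174 172]
 [173 175 178 177 151 127 150 178 171 171 170]
 [174 175 172 159 110  79 123 181 178 173 171]
 [174 170 175 146  56  30 116 176 182 179 180]
 [173 174 173 165 120  88 142 180 178 176 176]
 [176 177 174 176 173 155 164 169 161 150 136]
 [181 176 172 172 160 151 132 119 108 106  95]
 [157 143 137 115 102 107 103  92  87  93  86]
 [102  97  93  94  83  93  97  94  93 106  92]
 [ 83  95  85  96  94  99 100  95  95 101  9
[... 2084 characters left out ...]
 59 124 156 153 152 150]
 [148 147 153 152 160 139  35   0   4   1   3  54 137 153 158 154 148 153]
 [151 150 151 154 152 135  26   2   6  -1   0  62 151 160 153 150 147 146]
 [148 157 151 146 153 119  12  -4  -2   0  -1  64 150 157 151 151 153 154]
 [148 151 148 154 154 125  40   2  -1  -2  18  93 153 152 152 151 151 154]
 [155 151 152 151 153 144 107  55  36  46  90 139 159 158 151 157 153 152]
 [160 151 151 151 149 156 153 134 119 128 144 157 153 151 153 149 149 154]
 [151 148 149 156 146 155 152 153 152 152 152 156 150 152 150 155 157 151]
 [150 155 150 151 150 153 149 149 152 151 153 146 152 155 152 152 156 154]
 [154 154 145 147 151 149 155 155 151 151 147 151 149 149 150 148 154 151]]
```

```bash
python3 - <<'E'
from m import *
for b in((.42,-.8),(.15,-.8),(.42,-.3)): print(b,onz("scene",328.42-b[0],246.82-b[1],.14))
E
```

```text
(0.42, -0.8) [0.56564296 0.04458136 0.14      ]
(0.15, -0.8) [0.5652283  0.04499134 0.14      ]
(0.42, -0.3) [0.5643716  0.04349187 0.14      ]
```

{"fn": "jog_arm", "kwargs": {"hand": [0.02, 0.02, 0.02, 0.02, 0.02], "travel": [[0.001, -0.002, 0], [0, 0, -0.01], [0, 0, -0.01], [0, 0, -0.007], [0, 0, 0]], "yaw": [0, 0, 0, 0, 0]}}

```text
time_s: 16.18
position: [0.5645, 0.0433, 0.2916]
tool_rot: [[0.958, 0.288, -0.001], [0.288, -0.958, 0.0], [-0.001, -0.001, -1.0]]
ft_force: [-0.1, -0.0, -1.6]
grip_width: 0.0249
gripper_force: 59.0
```

```bash
python3 - <<'E'
from m import *
g=snap("scene","s7"); p=np.array(env.observe()["position"]); print(p)
print("tip exp",proj("scene",p-[0,0,.1447]),"hole exp at tcp xy",proj("scene",[p[0],p[1],.14]))
r=stem("pics/s7.png",p); print(r.round(2).tolist())
print(cv2.cvtColor(g,cv2.COLOR_RGB2GRAY)[236:254,321:338])
E
```

```text
[0.56470466 0.043241   0.29215319]
tip exp (np.float64(328.00675714772274), np.float64(244.48982081831144)) hole exp at tcp xy (np.float64(327.8110900941065), np.float64(247.13669308415982))
[[214.0, 0.29], [215.0, 0.39], [216.0, 0.36], [217.0, 0.38], [218.0, 0.46], [219.0, 0.49], [220.0, 0.46], [221.0, 0.45], [222.0, 0.52], [223.0, 0.54], [224.0, 0.44], [225.0, 0.41], [226.0, 0.46], [227.0, 0.43], [228.0, 0.47], [229.0, 0.49], [230.0, 0.44], [231.0, 0.46], [232.0, 0.49], [233.0, 0.55], [234.0, 0.56], [235.0, 3.25], [236.0, 5.83]]
[[182 183 178 177 180 175 171 152 135 135 133 134 119 103  98  98  94]
 [185 182 183 180 168 160 147 135 127 122  97  98  95  84  94  94  88]
 [176 157 148 138 123 103 105 118 134 122  91  93 100  93 100  98  94]
 [116  92 101  93  90  90  97 116 136 130 100  92  95  98  99  93  94]
 [ 93  87  91  88  98  96  95 108 130 116  88  90  90  90  76  59  60]
 [ 91  90 103 130 162 166 139 100 114 117  94  71  60  59  57  62  70]
 [ 92 126 186 228 246 245 207  86  83 164 216 197 152 101  82  81 106]
 [135 209 246 252 253 255 235  96  72 202 255 254 242 204 160 129 138]
 [213 250 252 249 250 252 229 148 148 234 254 250 252 250 226 174 149]
 [254 252 247 246 240 213 183 165 172 220 237 244 247 249 245 224 169]
 [255 249 247 243 204 135 127 132 122 130 165 227 246 246 250 243 191]
 [253 249 247 245 212 127 117 130 119 111 131 209 246 245 246 244 208]
 [249 249 249 248 241 180 147 131 129 146 192 238 247 244 247 247 209]
 [222 246 249 247 248 238 225 215 216 224 242 247 247 247 246 236 181]
 [156 224 246 252 250 251 249 250 250 248 249 248 249 245 236 186 127]
 [120 156 210 237 245 252 252 251 249 248 250 249 247 232 176 134 127]
 [123 125 130 153 195 227 234 235 240 238 229 221 205 170 129 120 140]
 [128 125 126 122 133 138 139 149 164 161 144 140 137 130 121 116 119]]
```

{"fn": "jog_arm", "kwargs": {"hand": [0.02, 0.02, 0.02, 0.02, 0.02], "travel": [[0.0003, 0.001, 0], [0, 0, -0.005], [0, 0, -0.005], [0, 0, -0.005], [0, 0, 0]], "yaw": [0, 0, 0, 0, 0]}}

```text
time_s: 16.85
position: [0.5649, 0.0443, 0.2768]
tool_rot: [[0.958, 0.288, -0.001], [0.288, -0.958, 0.0], [-0.001, -0.0, -1.0]]
ft_force: [0.0, -0.1, -1.6]
grip_width: 0.0247
gripper_force: 59.0
```

```bash
python3 - <<'E'
from m import *
g=snap("scene","s8"); o=env.observe(); p=np.array(o["position"]); print(p,o["ft_force"],o["wrist_torque"])
print(proj("scene",[p[0],p[1],.14]))
print(cv2.cvtColor(g,cv2.COLOR_RGB2GRAY)[238:252,321:338])
E
```

```text
[0.56499431 0.04423911 0.27715362] [ 0.11528669 -0.23442224 -0.07163065] [-0.03611086 -0.00684161  0.01006995]
(np.float64(328.07530806636265), np.float64(247.41022459500772))
[[174 160 146 143 121 104 100 103 129 120  94  93  92  92 103  95  95]
 [118  99  97  87  90  86 101 101 124 127  96  95  97  97  99  94  92]
 [ 84  89  89  91  96  94  92 100 132 127  93  92  90  89  79  64  59]
 [ 94  93 101 130 164 165 157 140 129 125  95  74  64  54  59  58  65]
 [ 83 125 189 232 247 243 227 179 131 168 216 198 148  95  86  84 102]
 [135 209 248 254 250 254 246 188 138 214 255 255 243 203 162 132 137]
 [218 251 251 249 248 249 232 165 149 219 254 251 252 251 227 174 146]
 [254 253 248 245 238 215 176 138 145 188 240 244 248 250 247 225 172]
 [254 250 246 243 212 133 120 122 126 126 166 229 247 246 247 243 197]
 [252 248 248 247 215 128 102  76  82  95 135 209 246 245 247 243 206]
 [249 249 249 250 241 186 123  50  52 106 189 239 246 244 247 244 210]
 [225 247 248 249 250 240 222 206 207 221 244 249 248 246 246 237 177]
 [158 224 246 251 250 250 252 252 253 252 249 248 250 249 237 188 137]
 [121 159 211 237 247 251 252 252 249 249 249 250 247 232 175 128 129]]
```

{"fn": "jog_arm", "kwargs": {"hand": [0.02, 0.02, 0.02, 0.02, 0.02], "travel": [[0, 0, -0.006], [0, 0, -0.008], [0, 0, -0.008], [0, 0, -0.005], [0, 0, 0]], "yaw": [0, 0, 0, 0, 0]}}

```text
time_s: 17.52
position: [0.5649, 0.0443, 0.2499]
tool_rot: [[0.958, 0.288, -0.001], [0.288, -0.958, 0.0], [-0.001, -0.0, -1.0]]
ft_force: [-0.6, 0.0, -1.0]
grip_width: 0.0247
gripper_force: 59.0
```

{"fn": "jog_arm", "kwargs": {"hand": [0.02, 0.02, 0.02, 0.02, 0.02], "travel": [[0, 0, 0], [0, 0, 0], [0, 0, 0], [0, 0, 0], [0, 0, 0]], "yaw": [0, 0, 0, 0, 0]}}

```text
time_s: 18.15
position: [0.565, 0.0443, 0.2503]
tool_rot: [[0.958, 0.288, 0.0], [0.288, -0.958, -0.0], [0.0, 0.0, -1.0]]
ft_force: [1.1, 1.1, -0.5]
grip_width: 0.0245
gripper_force: 59.0
```

```bash
python3 - <<'E'
from m import *
g=snap("scene","s9"); o=env.observe(); p=np.array(o["position"]); print(p,o["ft_force"],o["wrist_torque"],np.abs(o["qvel"]).max(),o["tool_rot"][:,2])
print(proj("scene",[p[0],p[1],.14]),"nose end exp",proj("scene",p-[0,0,.0547]))
G=cv2.cvtColor(g,cv2.COLOR_RGB2GRAY); print(G[239:250,321:338]); print(G[214:228,324:338])
r=stem("pics/s9.png",p); print(r.round(2).tolist())
E
```

```text
[0.56501745 0.04425156 0.25032645] [-0.25472599 -0.05694507 -1.76103787] [-0.01757546  0.0377584   0.02837827] 0.10685973590244484 [-1.07228864e-05  4.50111237e-05 -9.99999999e-01]
(np.float64(328.0727112618847), np.float64(247.41775532362803)) nose end exp (np.float64(329.5932728309387), np.float64(226.99578080905223))
[[113  98 104  93  87  79  92  98 132 121  99  97  90  94 103  93  94]
 [ 91  84  92  88  96  94 100 111 128 118  88  88  95  86  80  57  60]
 [ 91  92 107 128 159 163 163 149 136 129  94  67  62  57  57  50  69]
 [ 87 122 188 231 245 245 227 180 147 188 213 202 153  93  80  85 100]
 [138 209 247 251 252 253 245 171 146 216 254 254 243 206 159 129 133]
 [212 249 250 248 249 250 228 141 139 219 252 250 251 249 227 177 145]
 [253 251 248 246 237 214 168 129 136 181 239 246 248 247 247 223 166]
 [254 250 246 242 205 132 121 122 118 122 164 227 246 246 249 243 192]
 [253 247 248 244 217 130 119 121 119 112 132 206 246 245 248 244 207]
 [249 248 247 248 242 179 141 124 122 141 190 236 246 245 246 246 207]
 [221 249 248 249 248 240 223 218 220 226 242 246 246 245 247 236 17
[... 236 characters left out ...]
53]
 [177 133  94  88  92 102 102 101 104 100 100  91  96 155]
 [186 152  99  97  96 101  98 102 103  99  94  97 126 169]
 [186 182 143  86  90 105  99 106 102 103 110 142 169 177]
 [183 192 165  73  62  78  79  89  81  72 121 178 184 180]
 [176 181 160  52  22  23  33  37  32  32 127 193 186 182]
 [174 173 153  49  11   4  16  19   8  29 136 193 185 188]
 [177 179 150  41   6   7  13  17   7  39 136 191 188 186]
 [182 181 150  32   9   9  10  16   5  44 130 189 185 186]
 [182 179 154  56  18  11   9  12   5  61 151 190 188 179]
 [181 183 172 136  82  30  19  25  55 113 176 182 181 184]]
[[230.0, 0.25], [231.0, 0.33], [232.0, 0.29], [233.0, 0.29], [234.0, 0.32], [235.0, 3.01], [236.0, 5.47]]
```

```bash
python3 -c "
from rig import env
print(env.close_job())"
```

```text
the job is handed in; nothing more can be done
None
```

The job is handed in at about 18 s. The plug lies in the steel tray (it toppled onto its side on the mat when released), and the scope is held upright and still in the plug hole, tip about 34 mm below the rim and centred to about 1 mm by the images; I felt no contact with the engine.

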